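# Find the cover plate that rocks on the surface plate

### The arm

A 6-joint arm with a two-finger parallel gripper is mounted at the origin on a cart in front of the work surface, level with it; the furniture and walls round the work are solid. World frame = base frame: x ahead of the robot, y to its left, z up, the work surface at z = 0. Lengths are in m, angles in degrees, forces in N, time in s.
With the tool pointing down it reaches from about 0.3 to 0.875 m from the base axis. Payload 4.2 kg.
Tool frame: the origin (TCP) lies at the centre of the arm's flange, where the gripper is bolted on; the fingertips stand 173 mm ahead of it and the grasp point (between the pads) lies 155 mm ahead of it; z points along the fingers, y is the line along which they close (so a half turn about z gives the same grasp; the last joint's range is limited). The gripper opens to 85 mm and grips with 20 to 120 N. Pads are 22 mm wide; open, the fingers measure 114 mm over their backs; the gripper's body (76 mm by 85 mm) begins 54 mm behind the grasp point. The pads swing forward as they close: fully open they stand 13 mm farther back than shut.
Start: joints at [66.979, 18.312, 89.639, -0, 72.044, -1.146], TCP at [0.214, 0.534, 0.405] pointing down, gripper open.
Joint ranges: [-177.97, 177.97], [-48.28, 115.42], [12.27, 149.76], [-77.06, 257.06], [2.81, 150.46], [-146.56, 146.56]. Speed limits (degrees/s): [147.25, 147.25, 180, 180, 180, 180].

### API

Orientations are given as [roll, pitch, yaw] about the fixed x, y, z axes, in that order (R = Rz(yaw) Ry(pitch) Rx(roll)).
In Python, from plant import status, eyes, job gives the robot as it stands. The module is installed in compiled form; this text tells all that it offers.
- The arm moves only by the shell command python3 -m crank 'ROWS' [OPENING]. ROWS is JSON, a list of rows, each a list of 2 entries, a list of its own where there are three numbers: the shift along the tool's x, y, z in mm, then the turn about the tool's z in rad. A call has 1 to 12 rows; each row is the pose to reach, as a shift and turn from the pose commanded when the call began, along the tool's axes at that moment; what a row does not reach only later rows make up. A row lasts 1/10 s, in which the tool goes at most 50 mm and 8.59 degrees, less where a joint would pass 70% of its speed; a pose out of reach is approached as far as the arm can. A call with a gripper value outside its range is refused whole. OPENING is the opening, from 0 (shut) to 1 (fully open), set as the call begins (- or left out, the last holds). The fingers move at their own pace and stop on an object; the grip force is fixed at half the most. Time passes only in rows, so rows that repeat a pose let the fingers close. It gives the time, the measured TCP pose, the force, the opening and the grip force at its end, in the units of the state.
- status.get_obs(): the state, without advancing time (a new reading comes with each control period).
- eyes.read_camera(name): name is "scene" or "side" or "wrist"; returns the picture (400x640x3 uint8, red, green, blue); there is no depth.
- eyes.get_calibration(name): a dict with "intrinsics" (3x3 intrinsics, pixels), "rvec" (rotation vector, rad) and "tvec" (3), from world to camera coordinates, as OpenCV has them; the wrist camera has in their place "hand_eye" (4x4, takes a point from camera to tool coordinates, whose origin is the TCP and whose axes are the flange's). Camera axes: x right, y down, z forward; pixel columns grow to the right and rows downward; lengths in m; the calibration is good to about 2 mm. A picture is of the moment at which its call begins: read the wrist's pose just before it. get_calibration takes no time and is no camera call.
- job.hand_in(): hands the job in; it is judged then, once.
The state is a dict: "t": time; "joint_positions": joint angles; "joint_velocities": joint speeds; "joint_torque": joint torques, N m; "eef_pos": TCP position; "eef_rot": TCP orientation; "wrist_force": force on the tool from outside, world axes, zero at the start; "torque": the same for the moment, N m; "finger_gap": finger opening in m; "gripper_force": force on a finger pad.
Only numpy, scipy, OpenCV 4.12 (cv2) and the standard library are available. Lean on these libraries where they do the work, as an engineer would, in place of code of your own. Each camera call takes 0.05 s, during which the arm holds its last target. There are 200 camera calls.

### The job

Grit is stuck under one of the two cover plates on the black stone surface plate, so that this plate rocks. Press gently, with no more than about 20 N, on the corners of each plate in turn until you have felt one of them rock under the press, then lift that plate by its knob and set it down softly, flat on the floor of the blue tray. Leave the other plate lying flat where it is, and do not disturb the small beaker and the tin.

Things in the scene. Friction and masses are not known exactly. Their poses are not given: they have to be found in the camera images.
- plate_1_knob (a point): Grip of loose bright metal cover plate 1 (84 x 84 x 8 mm, 0.25 to 0.45 kg, edges along x and y): an upright knob in its centre, steel neck 16 mm across and 10 mm high, then a black grip 26 mm across and 20 mm high. This point: on the knob's axis, 28 mm above the plate's underside, 20 mm above its upper face, 10 mm below the knob's top. z is the plate's upward normal. Both plates look the same.
- plate_1_corner_a (a point): Place to press on the upper face of plate 1 near its +x +y corner: 12 mm in from both edges, 30 mm along each of the plate's axes from its centre, 8 mm above its underside, 20 mm below the knob point. Corners a, b, c, d follow one another round the plate; a is opposite c, b is opposite d.
- plate_1_corner_b (a point): Place to press on the upper face of plate 1 near its -x +y corner: 12 mm in from both edges, 30 mm along each of the plate's axes from its centre, 8 mm above its underside, 20 mm below the knob point. Corners a, b, c, d follow one another round the plate; a is opposite c, b is opposite d.
- plate_1_corner_c (a point): Place to press on the upper face of plate 1 near its -x -y corner: 12 mm in from both edges, 30 mm along each of the plate's axes from its centre, 8 mm above its underside, 20 mm below the knob point. Corners a, b, c, d follow one another round the plate; a is opposite c, b is opposite d.
- plate_1_corner_d (a point): Place to press on the upper face of plate 1 near its +x -y corner: 12 mm in from both edges, 30 mm along each of the plate's axes from its centre, 8 mm above its underside, 20 mm below the knob point. Corners a, b, c, d follow one another round the plate; a is opposite c, b is opposite d.
- plate_2_knob (a point): Grip of loose bright metal cover plate 2 (84 x 84 x 8 mm, 0.25 to 0.45 kg, edges along x and y): an upright knob in its centre, steel neck 16 mm across and 10 mm high, then a black grip 26 mm across and 20 mm high. This point: on the knob's axis, 28 mm above the plate's underside, 20 mm above its upper face, 10 mm below the knob's top. z is the plate's upward normal. Both plates look the same.
- plate_2_corner_a (a point): On plate 2, near its +x +y corner: as plate_1_corner_a.
- plate_2_corner_b (a point): On plate 2, near its -x +y corner: as plate_1_corner_b.
- plate_2_corner_c (a point): On plate 2, near its -x -y corner: as plate_1_corner_c.
- plate_2_corner_d (a point): On plate 2, near its +x -y corner: as plate_1_corner_d.
- surface: Fixed black stone surface plate, 190 x 260 mm, flat top 30 mm above its origin (24 to 30 mm above the worktop); origin at its centre. The two plates lie 130 mm apart along its y. Under one of them, two grit specks about 2 mm high stick to the stone beneath two opposite corners (either diagonal): it rocks by some 3 mm at its other two corners, tips under 1 N and falls back to one side by itself. The other plate does not give.
- tray_in (a point): Centre of the inner floor of the fixed, open blue tray: 140 x 140 mm outside, rim 20 mm above the worktop, walls 4 mm; the inner floor (132 x 132 mm) is 4 mm above the worktop. x and y run along its walls, z up. It is empty.
- dissecting_microscope: Black upright microscope, fixed on the worktop between the stone and the tray, an obstacle: round foot 171 mm across and 26 mm high, above it a stage about 104 mm wide (from 70 mm before its centre) and a tube with eyepieces, 381 mm high in all. Origin under its centre. Carry things round in front of it.
- beaker_mid (a point): Middle of a small loose glass beaker, 55 mm across and 70 mm high, a bystander left of the tray.
- tin_mid (a point): Middle of a small loose open metal tin, 60 mm across and 26 mm high, a bystander beyond the tray.

How it is judged:
By the outcome, as a careful person would: the job done as asked, in the order asked, and still so for the second after the job is handed in, with the robot touching nothing.
It also fails if it takes over 72 s, if anything falls off the work surface, if the arm or the gripper's body presses on something with over 40 N, if the wrist force passes 120 N, or if a joint passes its speed limit or range.

## Working session

There is one attempt and no reset: what is moved stays moved. The work goes in short steps, Python scripts to look and compute and a shell command to move; the robot and the scene stay as the last step left them, time stands still between calls to the robot, and variables do not carry over. Pictures are saved under pics/ and viewed, at most 12 in all, crops included, and the job is handed in when it is done.

```bash
mkdir -p pics
cat > h.py <<'E'
import numpy as np, cv2
from plant import status, eyes, job
from scipy.spatial.transform import Rotation as R
def shot(n,f):
    o=status.get_obs(); im=eyes.read_camera(n); cv2.imwrite('pics/'+f,cv2.cvtColor(im,cv2.COLOR_RGB2BGR)); return im,o
def cam(n,o):
    c=eyes.get_calibration(n); K=np.array(c['intrinsics'])
    if n=='wrist':
        H=np.array(c['hand_eye']); Rt=R.from_euler('xyz',o['eef_rot'],degrees=True).as_matrix()
        return K,Rt@H[:3,:3],Rt@H[:3,3]+np.array(o['eef_pos'])
    Rm=cv2.Rodrigues(np.array(c['rvec'],float))[0]; return K,Rm.T,-Rm.T@np.array(c['tvec']).ravel()
def onplane(n,o,uv,z):
    K,A,p=cam(n,o); d=A@np.linalg.inv(K)@np.array([uv[0],uv[1],1.]); return p+d*(z-p[2])/d[2]
def proj(n,o,X):
    K,A,p=cam(n,o); q=K@(A.T@(np.array(X)-p)); return q[:2]/q[2]
E
python3 - <<'E'
from h import *
for n in ['scene','side','wrist']: im,o=shot(n,n+'0.png')
print({k:np.round(v,3).tolist() for k,v in o.items()})
for n in ['scene','side','wrist']: print(n,[np.round(a,3).tolist() for a in cam(n,o)])
a=[cv2.resize(cv2.imread(f'pics/{n}0.png'),(400,250)) for n in ['side','wrist']]
E
```

```text
{'t': 0.1, 'joint_positions': [66.98, 18.348, 89.698, 0.0, 72.043, -1.147], 'joint_velocities': [0.04, -0.045, -0.184, -0.041, 0.066, 0.045], 'joint_torque': [0.0, -41.641, -23.47, -0.0, 0.005, -0.0], 'eef_pos': [0.214, 0.533, 0.404], 'eef_rot': [-179.911, -0.002, 158.127], 'wrist_force': [-0.151, -0.194, -0.013], 'torque': [-0.02, 0.049, -0.042], 'gripper_force': 0.0, 'finger_gap': 0.085}
scene [[[500.919, 0.0, 318.499], [0.0, 500.919, 201.675], [0.0, 0.0, 1.0]], [[0.529, -0.364, 0.766], [-0.848, -0.204, 0.489], [-0.022, -0.909, -0.417]], [-0.715, -0.724, 0.708]]
side [[[516.851, 0.0, 318.127], [0.0, 516.851, 205.933], [0.0, 0.0, 1.0]], [[-0.915, -0.17, 0.367], [-0.404, 0.352, -0.844], [0.014, -0.921, -0.39]], [-0.241, 1.675, 0.81]]
wrist [[[279.857, 0.0, 315.581], [0.0, 279.857, 199.813], [0.0, 0.0, 1.0]], [[0.372, 0.883, 0.287], [0.928, -0.353, -0.118], [-0.003, 0.31, -0.951]], [0.141, 0.563, 0.373]]
```

View pics/scene0.png

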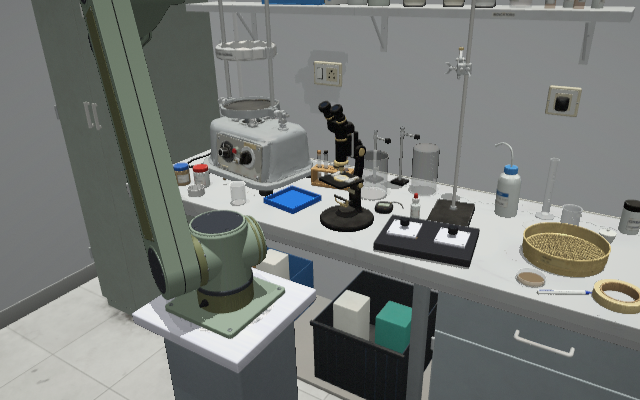

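View pics/wrist0.png

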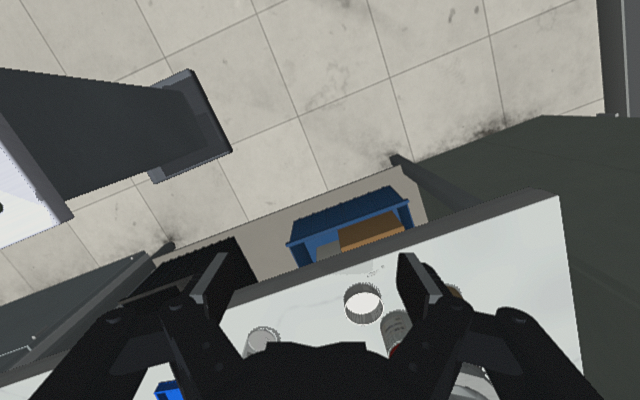

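View pics/side0.png

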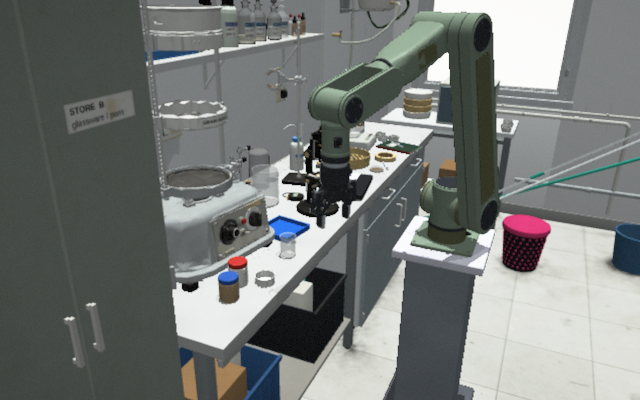

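The scene view shows the tray at (293,199), the microscope foot at (347,217), and the stone at (428,240) with plates at (405,228) and (452,237). The beaker is at (238,193) and the tin at (196,190). The wrist view shows the tin at (363,303) and the beaker at (263,343).

Run:
```python
from h import *
o=status.get_obs(); im=cv2.imread('pics/scene0.png')
m=np.zeros((400,640),np.uint8); m[215:262,374:480]=(im[215:262,374:480].min(2)>150)
n,l,s,c=cv2.connectedComponentsWithStats(m)
for i in range(1,n):
    if s[i,4]>150:
        print(s[i],c[i])
        cn=cv2.findContours((l==i).astype(np.uint8),0,2)[0][0]
        h=cv2.convexHull(cn)
        q=cv2.approxPolyDP(h,4,True)[:,0]
        for u in q: print(u,onplane('scene',o,u,.036).round(3))
        M=cv2.moments(h);print('hull c',onplane('scene',o,(M['m10']/M['m00'],M['m01']/M['m00']),.036).round(3))
b=im.astype(int); m=((b[...,0]>90)&(b[...,0]-b[...,2]>70)).astype(np.uint8); m[:180]=0;m[225:]=0
cn=max(cv2.findContours(m,0,2)[0],key=cv2.contourArea)
q=cv2.approxPolyDP(cv2.convexHull(cn),4,True)[:,0]
for u in q: print('tray',u,onplane('scene',o,u,.02).round(3))
for t,u in dict(foot=(347,217),beakb=(238,203),tin=(196,190)).items(): print(t,onplane('scene',o,u,.013).round(3))
for u in [(388,217),(478,232),(470,256),(376,246)]: print('stone',onplane('scene',o,u,.027).round(3))
cv2.imwrite('pics/c1.png',cv2.resize(im[170:270,260:490],None,fx=3.4,fy=3.4,interpolation=cv2.INTER_CUBIC))
```

```text
[374 215  18  26 243] [379.51851852 223.48148148]
[391 215] [ 0.546 -0.179  0.036]
[374 240] [ 0.381 -0.203  0.036]
[374 215] [ 0.521 -0.134  0.036]
hull c [ 0.478 -0.173  0.036]
[387 219  35  19 368] [404.24184783 228.71195652]
[421 223] [ 0.54  -0.276  0.036]
[414 237] [ 0.451 -0.291  0.036]
[387 232] [ 0.441 -0.214  0.036]
[395 219] [ 0.527 -0.2    0.036]
hull c [ 0.488 -0.246  0.036]
[434 227  36  20 402] [451.88059701 237.44776119]
[434 239] [ 0.467 -0.343  0.036]
[441 227] [ 0.545 -0.335  0.036]
[469 233] [ 0.548 -0.415  0.036]
[464 246] [ 0.47  -0.425  0.036]
hull c [ 0.504 -0.38   0.036]
[374 252  52  10 175] [397.05714286 257.48      ]
[374 252] [ 0.323 -0.232  0.036]
[425 261] [ 0.347 -0.363  0.036]
[400 261] [ 0.315 -0.308  0.036]
hull c [ 0.327 -0.293  0.036]
tray [320 196] [0.592 0.102 0.02 ]
tray [293 213] [0.438 0.107 0.02 ]
tray [264 202] [0.46  0.239 0.02 ]
tray [264 197] [0.492 0.264 0.02 ]
tray [292 185] [0.625 0.24  0.02 ]
foot [ 0.509 -0.047  0.013]
beakb [0.422 0.32  0.013]
tin [0.434 0.524 0.013]
stone [ 0.546 -0.169  0.027]
stone [ 0.584 -0.431  0.027]
stone [ 0.442 -0.45   0.027]
stone [ 0.368 -0.215  0.027]
```

View pics/c1.png

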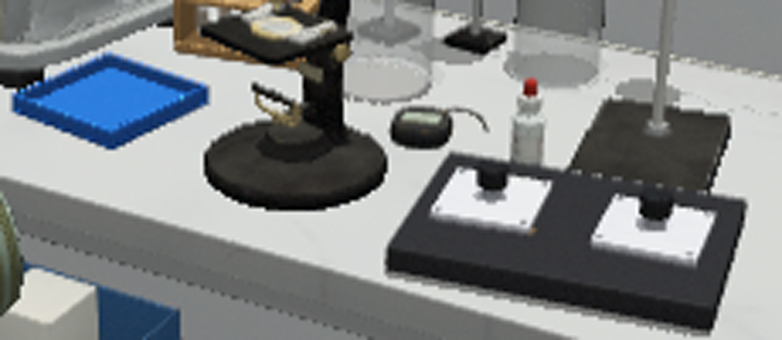

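Plates are at about (0.49,-0.246) and (0.505,-0.38), tray at (0.53,0.175), microscope foot at (0.51,-0.05). First I travel round in front of the microscope.

```bash
cat >> h.py <<'E'
def shift(o,X):
    return (R.from_euler('xyz',o['eef_rot'],degrees=True).as_matrix().T@(np.array(X)-o['eef_pos'])*1000).round(1).tolist()
E
python3 -m crank '[[[-31,-47,0],0],[[-60,-90,0],0],[[-88,-135,0],0],[[-115,-177,0],0],[[-142,-219,0],0],[[-169,-261,0],0],[[-196,-303,0],0],[[-223,-345,0],0],[[-250,-387,0],0],[[-277,-429,0],0],[[-304,-471,0],0],[[-331,-513,0],0]]' 0
python3 -m crank '[[[-27,-40,0],0],[[-50,-71,0],0],[[-50,-71,0],0],[[-50,-71,0],0]]'
python3 - <<'E'
from h import *
im,o=shot('wrist','w1.png'); print(o['t'],np.round(o['eef_pos'],4),np.round(o['eef_rot'],2),o['finger_gap'])
for p in [(.488,-.246),(.506,-.38)]: print(proj('wrist',o,[*p,.066]),proj('wrist',o,[*p,.036]))
E
```

```text
t: 1.35
eef_pos: [0.3278, -0.0575, 0.4049]
eef_rot: [180.0, 0.1, 158.1]
wrist_force: [1.7, 0.6, 0.1]
finger_gap: 0.0
gripper_force: 0.0
t: 1.75
eef_pos: [0.348, -0.1404, 0.4043]
eef_rot: [180.0, -0.1, 158.0]
wrist_force: [-0.5, -0.4, -0.2]
finger_gap: -0.0001
gripper_force: 0.0
1.75 [ 0.348  -0.1404  0.4043] [ 1.7997e+02 -9.0000e-02  1.5799e+02] -9.338868886900955e-05
[280.91001348 307.12275852] [283.40827769 292.9278853 ]
[198.50294623 347.03213159] [206.49214249 330.81974275]
```

View pics/w1.png

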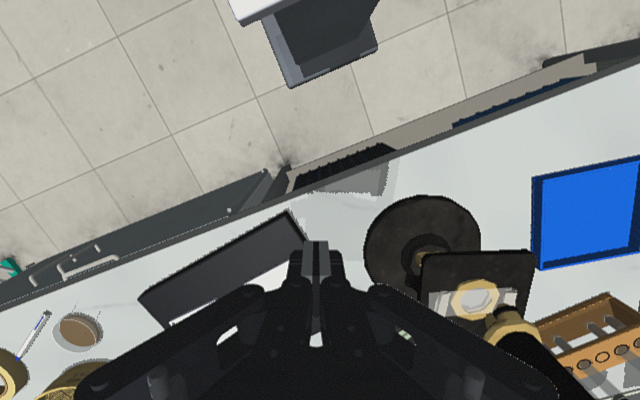

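The hand hides the plates, because the camera sees only the tool +x side. I turn so that the camera faces the stone.

```bash
python3 -m crank '[[[-10,-20,0],0.14],[[-20,-40,0],0.28],[[-30,-60,0],0.42],[[-40,-80,0],0.56],[[-50,-95,0],0.7],[[-61,-117,0],0.84],[[-61,-117,0],0.98],[[-61,-117,0],1.12],[[-61,-117,0],1.26],[[-61,-117,0],1.4],[[-61,-117,0],1.54],[[-61,-117,0],1.68]]'
python3 -m crank '[[[0,0,0],0.14],[[0,0,0],0.28],[[0,0,0],0.42],[[0,0,0],0.56],[[0,0,0],0.7],[[0,0,0],0.84],[[0,0,0],0.94],[[0,0,0],0.94],[[0,0,0],0.94]]'
python3 - <<'E'
from h import *
im,o=shot('wrist','w2.png'); print(o['t'],np.round(o['eef_pos'],4),np.round(o['eef_rot'],2))
for p in [(.488,-.246),(.506,-.38)]: print(proj('wrist',o,[*p,.066]),proj('wrist',o,[*p,.036]))
E
```

```text
t: 3.0
eef_pos: [0.3615, -0.2693, 0.4048]
eef_rot: [-180.0, -0.0, 61.7]
wrist_force: [1.1, 0.2, 0.1]
finger_gap: 0.0002
gripper_force: 0.0
t: 3.9
eef_pos: [0.3615, -0.27, 0.4048]
eef_rot: [-180.0, -0.0, 8.2]
wrist_force: [-0.0, 0.2, -0.0]
finger_gap: -0.0004
gripper_force: 0.0
3.9 [ 0.3615 -0.27    0.4048] [-179.98   -0.      8.25]
[310.10342801  56.54025583] [310.60466917  61.32095093]
[446.1037121   58.15437588] [433.96634044  62.77745144]
```

View pics/w2.png

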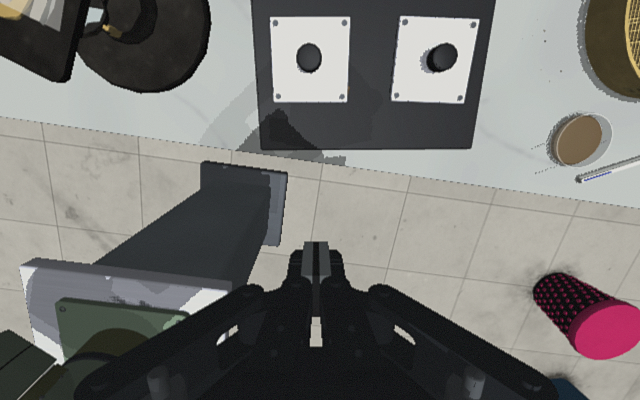

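Both plates are visible, with knobs at (309,57) and (442,57) and the microscope foot at (145,45). Next I localise the plates.

```bash
cat > loc.py <<'E'
from h import *
def plates(f,o,z=.036,boxes=((262,5,356,110),(385,5,486,112))):
    im=cv2.imread(f)
    for x0,y0,x1,y1 in boxes:
        m=np.zeros(im.shape[:2],np.uint8); m[y0:y1,x0:x1]=(im[y0:y1,x0:x1].min(2)>130)
        c=max(cv2.findContours(m,0,2)[0],key=cv2.contourArea)
        h=cv2.convexHull(c)
        W=np.array([onplane('wrist',o,u,z)[:2] for u in h[:,0]+0.0])
        r=cv2.minAreaRect((W*1000).astype(np.float32)); print('centre mm',np.round(r[0],1),'size',np.round(r[1],1),'ang',round(r[2],1))
        k=np.zeros_like(m); cx,cy=(x0+x1)//2,(y0+y1)//2
        hm=cv2.fillConvexPoly(np.zeros_like(m),h,1); k=cv2.erode(hm,np.ones((25,25)))*(im.max(2)<60).astype(np.uint8)
        q=cv2.moments(k,True)
        if q['m00']>0: u=(q['m10']/q['m00'],q['m01']/q['m00']); print(' knob px',np.round(u,1),onplane('wrist',o,u,z+.022).round(4))
E
python3 - <<'E'
from loc import *
o=status.get_obs(); plates('pics/w2.png',o)
for n,u in dict(foot=(145,45)).items(): print(onplane('wrist',o,u,.02))
for u in [(252,0),(262,149),(471,148),(495,0)]: print('stone',onplane('wrist',o,u,.028).round(4))
E
```

```text
centre mm [ 488.4 -245.3] size [83.  84.1] ang 8.2
 knob px [307.2  57.4] [ 0.488  -0.2433  0.058 ]
centre mm [ 507.2 -378.9] size [84.2 83.8] ang 6.2
 knob px [442.   57.3] [ 0.5078 -0.3792  0.058 ]
[ 0.48002975 -0.05876975  0.02      ]
stone [ 0.5383 -0.1769  0.028 ]
stone [ 0.3839 -0.2004  0.028 ]
stone [ 0.4218 -0.4542  0.028 ]
stone [ 0.5749 -0.4306  0.028 ]
```

Run:
```python
from h import *
o=status.get_obs()
for n,u in dict(bottle=(415,218),rod=(454.5,208),standfrontL=(428,220),standfrontR=(468,226),).items(): print(n,onplane('scene',o,u,0.01 if n=='rod' else 0).round(3))
y=np.radians(8)
c=np.array([[np.cos(y),-np.sin(y)],[np.sin(y),np.cos(y)]])
for P in [(.4884,-.2453),(.5074,-.379)]:
    for n,s in dict(a=(1,1),b=(-1,1),c=(-1,-1),d=(1,-1)).items():
        X=np.array(P)+c@np.array(s)*.03; print(n,X.round(4),shift(o,[*X,.25]))
```

```text
bottle [ 0.631 -0.223  0.   ]
rod [ 0.741 -0.313  0.01 ]
standfrontL [ 0.637 -0.263  0.   ]
standfrontR [ 0.658 -0.382  0.   ]
a [ 0.5139 -0.2114] [159.3, -36.5, 154.8]
b [ 0.4545 -0.2198] [99.3, -36.7, 154.8]
c [ 0.4629 -0.2792] [99.1, 23.3, 154.8]
d [ 0.5223 -0.2708] [159.1, 23.5, 154.8]
a [ 0.5329 -0.3451] [159.1, 98.6, 154.7]
b [ 0.4735 -0.3535] [99.1, 98.3, 154.7]
c [ 0.4819 -0.4129] [98.8, 158.3, 154.7]
d [ 0.5413 -0.4045] [158.8, 158.6, 154.7]
```

```bash
cat > check.py <<'E'
import sys
from plant import status
o=status.get_obs(); f=o['wrist_force'][2]
print('t %.2f tipz %.2f F %.2f %.2f %.2f'%(o['t'],o['eef_pos'][2]*1e3-173,*o['wrist_force']), 'M',[round(x,2) for x in o['torque']])
sys.exit(f>float(sys.argv[1]) if len(sys.argv)>1 else 0)
E
C="python3 -m crank"; K="python3 check.py 5"
python3 -m crank '[[[30,8,40],0],[[60,16,75],0],[[80,20,110],0],[[99,23,145],0],[[99,23,165],0],[[99,23,180],0],[[99,23,186],0],[[99,23,186],0]]' >/dev/null; $K &&
$C '[[[0,0,1],0],[[0,0,1],0]]' >/dev/null && $K &&
$C '[[[0,0,1],0],[[0,0,1],0]]' >/dev/null && $K &&
$C '[[[0,0,1],0],[[0,0,1],0]]' >/dev/null && $K &&
$C '[[[0,0,1],0],[[0,0,1],0]]' >/dev/null && $K &&
$C '[[[0,0,1],0],[[0,0,1],0]]' >/dev/null && $K &&
$C '[[[0,0,1],0],[[0,0,1],0]]' >/dev/null && $K &&
$C '[[[0,0,1],0],[[0,0,1],0]]' >/dev/null && $K &&
$C '[[[0,0,1],0],[[0,0,1],0]]' >/dev/null && $K &&
$C '[[[0,0,1],0],[[0,0,1],0]]' >/dev/null && $K
```

```text
t 4.75 tipz 45.09 F -0.06 0.24 -0.48 M [np.float64(0.0), np.float64(-0.03), np.float64(-0.02)]False
```

```bash
sed -i 's/sys.exit(\(.*\))$/sys.exit(int(\1))/; s/\[round(x,2) for/[round(float(x),2) for/' check.py
C="python3 -m crank"; K="python3 check.py 5"
$C '[[[0,0,1],0],[[0,0,2],0],[[0,0,3],0],[[0,0,3],0]]' >/dev/null ; $K &&
$C '[[[0,0,1],0],[[0,0,1],0]]' >/dev/null && $K &&
$C '[[[0,0,1],0],[[0,0,1],0]]' >/dev/null && $K &&
$C '[[[0,0,1],0],[[0,0,1],0]]' >/dev/null && $K &&
$C '[[[0,0,1],0],[[0,0,1],0]]' >/dev/null && $K &&
$C '[[[0,0,1],0],[[0,0,1],0]]' >/dev/null && $K &&
$C '[[[0,0,1],0],[[0,0,1],0]]' >/dev/null && $K &&
$C '[[[0,0,1],0],[[0,0,1],0]]' >/dev/null && $K &&
$C '[[[0,0,1],0],[[0,0,1],0]]' >/dev/null && $K &&
$C '[[[0,0,1],0],[[0,0,1],0]]' >/dev/null && $K
```

```text
t 5.15 tipz 43.11 F -0.94 -0.43 0.41 M [0.03, -0.03, -0.04]
t 5.35 tipz 41.72 F -0.58 -0.05 0.12 M [0.03, -0.03, 0.01]
t 5.55 tipz 40.56 F 0.57 0.51 -0.66 M [-0.04, 0.01, 0.02]
t 5.75 tipz 39.54 F -0.25 0.29 -0.24 M [0.01, 0.02, 0.04]
t 5.95 tipz 38.99 F -0.35 -0.18 2.06 M [0.03, 0.1, -0.0]
t 6.15 tipz 38.72 F -1.84 1.96 9.32 M [0.15, 0.38, 0.02]
```

```bash
C="python3 -m crank"; K="python3 check.py 5"
$C '[[[0,0,-8],0],[[0,-20,-8],0],[[0,-45,-8],0],[[0,-60,-8],0],[[0,-60,-6],0],[[0,-60,-4.5],0],[[0,-60,-4.5],0],[[0,-60,-4.5],0]]' >/dev/null ; $K &&
$C '[[[0,0,1],0],[[0,0,1],0]]' >/dev/null && $K &&
$C '[[[0,0,1],0],[[0,0,1],0]]' >/dev/null && $K &&
$C '[[[0,0,1],0],[[0,0,1],0]]' >/dev/null && $K &&
$C '[[[0,0,1],0],[[0,0,1],0]]' >/dev/null && $K &&
$C '[[[0,0,1],0],[[0,0,1],0]]' >/dev/null && $K &&
$C '[[[0,0,1],0],[[0,0,1],0]]' >/dev/null && $K &&
$C '[[[0,0,1],0],[[0,0,1],0]]' >/dev/null && $K &&
$C '[[[0,0,1],0],[[0,0,1],0]]' >/dev/null && $K
```

```text
t 6.95 tipz 42.06 F 0.11 0.74 -0.66 M [-0.02, -0.0, 0.01]
t 7.15 tipz 41.01 F -0.67 0.09 0.31 M [0.03, 0.01, -0.01]
t 7.35 tipz 40.06 F 0.48 0.36 -0.46 M [-0.0, -0.04, -0.01]
t 7.55 tipz 39.07 F -0.06 0.39 -0.22 M [-0.01, -0.0, 0.03]
t 7.75 tipz 38.14 F -1.17 -0.74 0.17 M [-0.0, -0.01, -0.04]
t 7.95 tipz 37.89 F -2.18 1.45 6.18 M [0.14, 0.19, -0.02]
```

Corner b sits about 1 mm lower than c, which suggests a rocking plate with b on its low side. I try the opposite corner d.

```bash
C="python3 -m crank"; K="python3 check.py 5"
$C '[[[0,0,-15],0],[[0,0,-40],0],[[25,25,-40],0],[[50,50,-40],0],[[60,60,-40],0],[[60,60,-25],0],[[60,60,-12],0],[[60,60,-6],0],[[60,60,-5.5],0],[[60,60,-5.5],0]]' >/dev/null ; $K &&
$C '[[[0,0,1],0],[[0,0,1],0]]' >/dev/null && $K &&
$C '[[[0,0,1],0],[[0,0,1],0]]' >/dev/null && $K &&
$C '[[[0,0,0.5],0],[[0,0,0.5],0]]' >/dev/null && $K &&
$C '[[[0,0,0.5],0],[[0,0,0.5],0]]' >/dev/null && $K &&
$C '[[[0,0,0.5],0],[[0,0,0.5],0]]' >/dev/null && $K &&
$C '[[[0,0,0.5],0],[[0,0,0.5],0]]' >/dev/null && $K &&
$C '[[[0,0,0.5],0],[[0,0,0.5],0]]' >/dev/null && $K &&
$C '[[[0,0,0.5],0],[[0,0,0.5],0]]' >/dev/null && $K &&
$C '[[[0,0,0.5],0],[[0,0,0.5],0]]' >/dev/null && $K &&
$C '[[[0,0,0.5],0],[[0,0,0.5],0]]' >/dev/null && $K
```

```text
t 8.95 tipz 42.69 F 0.85 -0.77 -0.09 M [-0.01, -0.02, 0.02]
t 9.15 tipz 42.16 F -0.15 0.96 -0.21 M [0.01, 0.01, 0.02]
t 9.35 tipz 40.83 F -0.60 -0.61 -0.12 M [0.0, 0.01, -0.0]
t 9.55 tipz 40.22 F -0.15 -0.33 -0.19 M [-0.05, -0.03, 0.04]
t 9.75 tipz 39.71 F 0.71 -0.55 1.09 M [-0.03, -0.1, -0.02]
t 9.95 tipz 39.18 F -0.20 0.59 0.06 M [-0.05, -0.02, -0.01]
t 10.15 tipz 38.72 F 0.95 -0.92 0.23 M [-0.06, -0.08, -0.0]
t 10.35 tipz 38.20 F 0.43 -1.04 0.64 M [-0.09, -0.07, 0.03]
t 10.55 tipz 38.05 F 0.63 -1.13 3.93 M [-0.06, -0.05, -0.06]
t 10.75 tipz 37.96 F -0.40 -0.23 6.65 M [0.05, 0.12, -0.01]
```

Corner d appears to have been met at about 39.8 and given way to 38.0 at about 1 N. I check corner a: near 39 means it rocks on the a–c diagonal, near 37 would mean a tilted measurement.

```bash
C="python3 -m crank"; K="python3 check.py 5"
$C '[[[0,0,-8],0],[[0,-20,-8],0],[[0,-45,-8],0],[[0,-60,-8],0],[[0,-60,-5],0],[[0,-60,-4],0],[[0,-60,-4],0]]' >/dev/null ; $K &&
$C '[[[0,0,1],0],[[0,0,1],0]]' >/dev/null && $K &&
$C '[[[0,0,1],0],[[0,0,1],0]]' >/dev/null && $K &&
$C '[[[0,0,0.5],0],[[0,0,0.5],0]]' >/dev/null && $K &&
$C '[[[0,0,0.5],0],[[0,0,0.5],0]]' >/dev/null && $K &&
$C '[[[0,0,0.5],0],[[0,0,0.5],0]]' >/dev/null && $K &&
$C '[[[0,0,0.5],0],[[0,0,0.5],0]]' >/dev/null && $K &&
$C '[[[0,0,0.5],0],[[0,0,0.5],0]]' >/dev/null && $K &&
$C '[[[0,0,0.5],0],[[0,0,0.5],0]]' >/dev/null && $K
echo; echo back to d
$C '[[[0,0,-8],0],[[0,20,-8],0],[[0,45,-8],0],[[0,60,-8],0],[[0,60,-4],0],[[0,60,-3.5],0],[[0,60,-3.5],0],[[0,60,-3.5],0]]' >/dev/null ; $K 
$C '[[[0,0,0.5],0],[[0,0,0.5],0]]' >/dev/null && $K &&
$C '[[[0,0,0.5],0],[[0,0,0.5],0]]' >/dev/null && $K &&
$C '[[[0,0,0.5],0],[[0,0,0.5],0]]' >/dev/null && $K &&
$C '[[[0,0,0.5],0],[[0,0,0.5],0]]' >/dev/null && $K &&
$C '[[[0,0,0.5],0],[[0,0,0.5],0]]' >/dev/null && $K &&
$C '[[[0,0,0.5],0],[[0,0,0.5],0]]' >/dev/null && $K &&
$C '[[[0,0,0.5],0],[[0,0,0.5],0]]' >/dev/null && $K &&
$C '[[[0,0,0.5],0],[[0,0,0.5],0]]' >/dev/null && $K &&
$C '[[[0,0,0.5],0],[[0,0,0.5],0]]' >/dev/null && $K &&
$C '[[[0,0,0.5],0],[[0,0,0.5],0]]' >/dev/null && $K
```

```text
t 11.45 tipz 40.93 F 0.07 -0.43 0.09 M [0.0, -0.01, 0.03]
t 11.65 tipz 40.00 F 0.15 -0.39 -0.42 M [-0.03, 0.04, 0.01]
t 11.85 tipz 39.20 F 0.13 -0.79 0.21 M [-0.03, -0.03, 0.03]
t 12.05 tipz 38.99 F 0.36 -1.08 2.51 M [-0.17, 0.08, -0.0]
t 12.25 tipz 38.84 F -0.68 -1.53 6.08 M [-0.22, 0.19, -0.02]

back to d
t 13.05 tipz 41.56 F -0.99 -0.59 0.08 M [-0.03, 0.05, -0.04]
t 13.25 tipz 41.21 F -0.38 -0.00 0.95 M [0.04, -0.0, 0.02]
t 13.45 tipz 40.66 F 0.15 -0.05 -0.51 M [0.05, -0.03, 0.04]
t 13.65 tipz 40.18 F 0.11 -0.06 0.56 M [0.03, -0.05, 0.01]
t 13.85 tipz 39.72 F 1.43 0.37 0.91 M [-0.03, -0.05, -0.01]
t 14.05 tipz 39.21 F 0.47 0.51 -0.01 M [0.02, -0.08, -0.01]
t 14.25 tipz 38.73 F 0.49 -1.05 1.69 M [-0.04, -0.11, -0.03]
t 14.45 tipz 38.24 F 1.18 -0.16 0.85 M [-0.08, -0.1, 0.02]
t 14.65 tipz 38.04 F -0.20 -0.60 3.03 M [-0.07, -0.04, -0.01]
t 14.85 tipz 37.94 F 0.58 0.35 6.95 M [-0.0, 0.11, -0.02]
```

Corners a and c stop at 39 while b and d both press down to 38, and d gave 2 mm at about 1 N twice. Plate 1 rocks. Next I go over its knob and open.

```bash
python3 -m crank '[[[0,0,-20],0],[[0,0,-50],0],[[-15,-15,-60],0],[[-30,-30,-60],0],[[-30,-30,-60],0],[[-30,-30,-60],0],[[-30,-30,-60],0]]' 1
python3 - <<'E'
from h import *
o=status.get_obs(); print(shift(o,[.4886,-.2448,.217]))
E
```

```text
t: 15.55
eef_pos: [0.4886, -0.2468, 0.2699]
eef_rot: [180.0, -0.0, 8.0]
wrist_force: [0.0, -1.0, 0.5]
finger_gap: 0.0856
gripper_force: 0.0
[0.3, -2.0, 52.9]
```

```bash
python3 -m crank '[[[0,-1.5,15],0],[[0,-1.5,30],0],[[0,-1.5,43],0],[[0,-1.5,50],0],[[0,-1.5,53],0],[[0,-1.5,53],0],[[0,-1.5,53],0]]'
python3 -m crank '[[[0,0,0],0],[[0,0,0],0],[[0,0,0],0],[[0,0,0],0],[[0,0,0],0],[[0,0,0],0],[[0,0,0],0]]' 0.1
python3 check.py
```

```text
t: 16.25
eef_pos: [0.4881, -0.245, 0.2176]
eef_rot: [180.0, -0.0, 8.0]
wrist_force: [-0.2, -0.4, -0.5]
finger_gap: 0.0856
gripper_force: 0.0
t: 16.95
eef_pos: [0.4879, -0.245, 0.2176]
eef_rot: [180.0, -0.0, 8.0]
wrist_force: [-1.4, -0.8, 5.3]
finger_gap: 0.0238
gripper_force: 58.6
t 16.95 tipz 44.60 F -1.40 -0.82 5.30 M [-0.2, 0.16, -0.05]
```

```bash
python3 -m crank '[[[0,0,-2],0],[[0,0,-5],0],[[0,0,-12],0],[[0,0,-25],0],[[0,0,-40],0],[[0,0,-60],0],[[0,0,-80],0],[[0,0,-80],0],[[0,0,-80],0]]'
python3 check.py
python3 - <<'E'
from h import *
im,o=shot('wrist','w3.png'); shot('scene','s3.png')
a=cv2.imread('pics/w3.png'); b=cv2.imread('pics/s3.png')[150:290,250:500]
cv2.imwrite('pics/j3.png',np.hstack([cv2.resize(a,(400,250)),cv2.resize(b,(400,250))]))
print(shift(o,[.325,-.22,.33]))
E
```

```text
t: 17.85
eef_pos: [0.4876, -0.2447, 0.2975]
eef_rot: [180.0, -0.0, 8.0]
wrist_force: [-0.8, 0.2, -4.4]
finger_gap: 0.0242
gripper_force: 59.2
t 17.85 tipz 124.55 F -0.76 0.22 -4.39 M [0.01, -0.01, 0.03]
[-157.6, -47.2, -32.6]
```

View pics/j3.png

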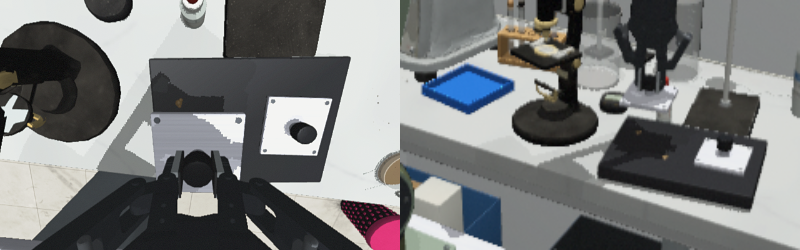

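Plate 1 hangs in the gripper and grit shows on the stone, with plate 2 lying flat at about (300,128) in the wrist half. I retreat and turn the camera away from the microscope.

```bash
python3 -m crank '[[[-8,0,-15],0],[[-25,0,-33],0],[[-50,-2,-33],-0.1],[[-75,-10,-33],-0.22],[[-100,-20,-33],-0.35],[[-120,-30,-33],-0.48],[[-140,-40,-33],-0.61],[[-152,-47,-33],-0.74],[[-158,-47,-33],-0.87],[[-158,-47,-33],-1.0],[[-158,-47,-33],-1.13],[[-158,-47,-33],-1.26]]'
python3 -m crank '[[[0,0,0],-0.12],[[0,0,0],-0.24],[[0,0,0],-0.31],[[0,0,0],-0.31]]'
python3 - <<'E'
from h import *
o=status.get_obs(); print(shift(o,[.33,.1,.33]),o['finger_gap'])
E
```

```text
t: 19.15
eef_pos: [0.3241, -0.2202, 0.3306]
eef_rot: [-180.0, -0.0, 80.5]
wrist_force: [0.3, 0.0, -3.6]
finger_gap: 0.0241
gripper_force: 59.4
t: 19.55
eef_pos: [0.3243, -0.2202, 0.3305]
eef_rot: [-180.0, -0.0, 97.9]
wrist_force: [-0.3, -0.6, -4.1]
finger_gap: 0.0242
gripper_force: 59.4
[316.4, 49.9, 0.6] 0.024182369970667257
```

```bash
python3 -m crank '[[[15,2,0],0],[[45,7,0],0],[[80,12,0],0],[[115,18,0],0],[[150,24,0],0],[[185,29,0],0],[[220,35,0],0],[[255,40,0],0],[[285,45,0],0],[[305,49,0],0],[[316,50,0],0],[[316,50,0],0]]'
python3 -m crank '[[[0,0,0],0],[[0,0,0],0]]' | head -2
python3 - <<'E'
from h import *
im,o=shot('wrist','w4.png')
b=im.astype(int); m=((b[...,2]>70)&(b[...,2]-b[...,0]>50)).astype(np.uint8)
cn=sorted(cv2.findContours(m,0,2)[0],key=cv2.contourArea)[-3:]
for c in cn:
    h=cv2.convexHull(c); print(cv2.contourArea(c),cv2.boundingRect(c)); print([(u.tolist(),onplane('wrist',o,u,.02).round(3)[:2].tolist()) for u in cv2.approxPolyDP(h,6,True)[:,0]])
E
```

```text
t: 20.75
eef_pos: [0.3303, 0.1004, 0.3305]
eef_rot: [180.0, -0.0, 98.0]
wrist_force: [0.7, -0.9, -4.3]
finger_gap: 0.0237
gripper_force: 59.4
t: 20.95
eef_pos: [0.3304, 0.0989, 0.3303]
22212.0 (445, 30, 195, 185)
[([521, 30], [0.489, 0.267]), ([639, 75], [0.609, 0.247]), ([639, 106], [0.622, 0.222]), ([570, 214], [0.603, 0.109]), ([445, 173], [0.459, 0.134]), ([507, 37], [0.479, 0.26])]
```

View pics/w4.png

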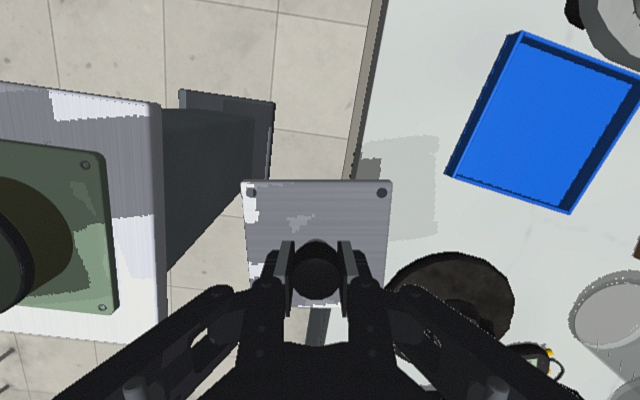

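The tray is seen with corners at about (521,30), (445,173) and (570,214). Its centre is about (0.545,0.185) with yaw −10°. I move over it and align the plate.

```bash
python3 -m crank '[[[25,10,0],0.03],[[55,20,0],0.08],[[80,42,0],0.15],[[78,75,0],0.2],[[74,105,0],0.25],[[70,135,0],0.31],[[66,165,0],0.31],[[62,190,0],0.31],[[58,208,0],0.31],[[56,220,0],0.31],[[55,225,0],0.31],[[55,225,0],0.31]]'
python3 -m crank '[[[0,0,20],0],[[0,0,50],0],[[0,0,75],0],[[0,0,85],0],[[0,0,90],0],[[0,0,90],0],[[0,0,90],0]]'
python3 - <<'E'
from h import *
im,o=shot('wrist','w5.png'); shot('scene','s5.png')
print(shift(o,[.545,.185,.19]))
a=cv2.imread('pics/w5.png'); b=cv2.imread('pics/s5.png')[130:270,200:450]
cv2.imwrite('pics/j5.png',np.hstack([cv2.resize(a,(400,300)),cv2.resize(b,(400,300))]))
E
```

```text
t: 22.2
eef_pos: [0.5459, 0.1848, 0.3299]
eef_rot: [-180.0, 0.0, 80.2]
wrist_force: [-0.3, 0.4, -4.3]
finger_gap: 0.024
gripper_force: 59.6
t: 22.9
eef_pos: [0.5461, 0.1854, 0.2415]
eef_rot: [179.9, -0.1, 80.2]
wrist_force: [0.2, -0.3, -4.0]
finger_gap: 0.024
gripper_force: 59.6
[-0.6, -1.1, 51.5]
```

View pics/j5.png

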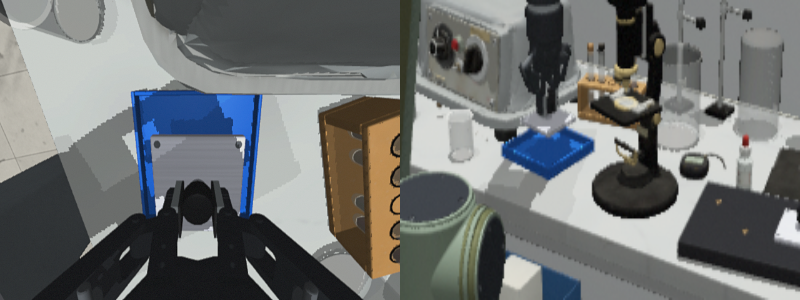

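The plate is over the tray, but a machine body stands just under the camera at about (200,90) on the +y side. I raise a little and turn 90° so the camera faces the robot before lowering.

```bash
python3 -m crank '[[[0,0,-20],0],[[0,0,-40],-0.1],[[0,0,-50],-0.23],[[0,0,-50],-0.36],[[0,0,-50],-0.49],[[0,0,-50],-0.62],[[0,0,-50],-0.75],[[0,0,-50],-0.88],[[0,0,-50],-1.01],[[0,0,-50],-1.14],[[0,0,-50],-1.27],[[0,0,-50],-1.4]]'
python3 -m crank '[[[0,0,10],-0.12],[[0,0,40],-0.17],[[0,0,60],-0.17],[[0,0,75],-0.17],[[0,0,75],-0.17],[[0,0,75],-0.17]]'
python3 - <<'E'
from h import *
im,o=shot('wrist','w6.png'); print(shift(o,[.545,.185,.19]))
E
```

```text
t: 24.2
eef_pos: [0.5458, 0.1852, 0.2911]
eef_rot: [179.9, 0.1, 160.7]
wrist_force: [0.3, 0.4, -3.6]
finger_gap: 0.024
gripper_force: 59.7
t: 24.8
eef_pos: [0.5461, 0.1853, 0.216]
eef_rot: [180.0, 0.1, 170.2]
wrist_force: [0.3, -0.3, -4.0]
finger_gap: 0.024
gripper_force: 59.6
[1.1, -0.5, 26.0]
```

View pics/w6.png

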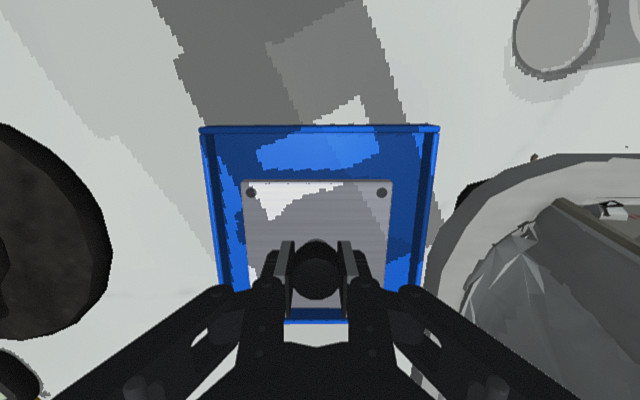

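The plate is square in the tray view: rim from row 126 to 322, columns 200 to 440. The machine stays to the right of the tray, clear of it.

```bash
python3 - <<'E'
from h import *
o=status.get_obs()
P=[onplane('wrist',o,u,.02) for u in [(200,127),(440,127),(316,322)]]
n=(P[0]+P[1])/2; print(np.array(P).round(3), 'centre', ((n+P[2])/2).round(3), np.linalg.norm(n-P[2]),np.linalg.norm(P[0]-P[1]))
E
K="python3 check.py -1"
python3 -m crank '[[[0,0,5],0],[[0,0,10],0],[[0,0,15],0],[[0,0,18],0],[[0,0,20],0],[[0,0,21],0],[[0,0,21],0]]'|head -2; python3 check.py
```

```text
[[0.467 0.132 0.02 ]
 [0.491 0.268 0.02 ]
 [0.614 0.174 0.02 ]] centre [0.547 0.187 0.02 ] 0.13761252048528058 0.13784960162523532
t: 25.55
eef_pos: [0.5458, 0.1852, 0.1941]
t 25.55 tipz 21.08 F 1.36 0.50 -3.74 M [0.0, -0.01, 0.05]
```

```bash
C="python3 -m crank"; K="python3 check.py -1.5"
$C '[[[0,0,1],0],[[0,0,1],0]]' >/dev/null && $K &&
$C '[[[0,0,0.5],0],[[0,0,0.5],0]]' >/dev/null && $K &&
$C '[[[0,0,0.5],0],[[0,0,0.5],0]]' >/dev/null && $K &&
$C '[[[0,0,0.5],0],[[0,0,0.5],0]]' >/dev/null && $K &&
$C '[[[0,0,0.5],0],[[0,0,0.5],0]]' >/dev/null && $K &&
$C '[[[0,0,0.5],0],[[0,0,0.5],0]]' >/dev/null && $K &&
$C '[[[0,0,0.5],0],[[0,0,0.5],0]]' >/dev/null && $K &&
$C '[[[0,0,0.5],0],[[0,0,0.5],0]]' >/dev/null && $K &&
$C '[[[0,0,0.5],0],[[0,0,0.5],0]]' >/dev/null && $K &&
$C '[[[0,0,0.5],0],[[0,0,0.5],0]]' >/dev/null && $K
```

```text
t 25.75 tipz 20.23 F 0.87 -0.11 -3.49 M [-0.03, 0.03, 0.04]
t 25.95 tipz 19.74 F -0.79 -0.24 -3.58 M [-0.02, -0.0, -0.01]
t 26.15 tipz 19.24 F 0.15 0.23 -4.26 M [-0.03, -0.01, -0.01]
t 26.35 tipz 18.92 F -1.75 1.34 -0.68 M [-0.03, 0.1, -0.02]
```

```bash
python3 -m crank '[[[0,0,0.6],0],[[0,0,0.6],0],[[0,0,0.6],0]]' >/dev/null; python3 check.py
python3 -m crank '[[[0,0,0],0],[[0,0,0],0],[[0,0,0],0],[[0,0,0],0],[[0,0,0],0]]' 0.6
python3 -m crank '[[[0,0,-5],0],[[0,0,-20],0],[[0,0,-50],0],[[0,0,-90],0],[[0,0,-130],0],[[-15,0,-150],0],[[-30,0,-160],0],[[-30,0,-160],0],[[-30,0,-160],0]]'
python3 - <<'E'
from h import *
im,o=shot('wrist','w7.png'); shot('scene','s7.png');shot('side','d7.png')
a=cv2.imread('pics/w7.png'); b=cv2.imread('pics/s7.png')[150:280,180:500]; c=cv2.imread('pics/d7.png')[190:300,200:380]
cv2.imwrite('pics/j7.png',np.vstack([np.hstack([cv2.resize(a,(400,300)),cv2.resize(c,(400,300))]),cv2.resize(b,(800,300))]))
E
```

```text
t 26.65 tipz 18.51 F -3.71 1.27 3.40 M [0.06, 0.35, -0.09]
t: 27.15
eef_pos: [0.5459, 0.1851, 0.1911]
eef_rot: [180.0, 0.0, 170.2]
wrist_force: [0.4, 0.1, -0.0]
finger_gap: 0.0511
gripper_force: 0.0
t: 28.05
eef_pos: [0.5748, 0.1799, 0.3507]
eef_rot: [-180.0, -0.1, 170.1]
wrist_force: [0.8, -0.2, -0.2]
finger_gap: 0.0513
gripper_force: 0.0
```

View pics/j7.png

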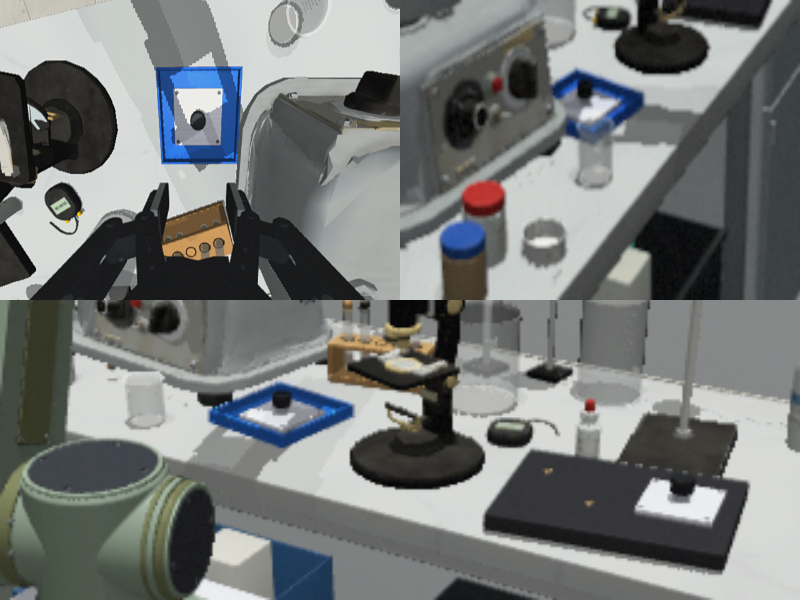

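Plate 1 lies flat in the tray, with its knob at (198,120) in the wrist panel. The beaker and the tin stand where they were, plate 2 is in place on the stone, and the gripper is clear of everything.

```bash
python3 -c "
from plant import job; print(job.hand_in())"
```

```text
the job is handed in; nothing more can be done
None
```

Plate 1 (the one nearer the microscope) rocked under the press, so I lifted it by its knob and set it softly and flat in the blue tray; plate 2, the beaker and the tin were left undisturbed, and the job is handed in at about 28 s.

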